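Latch the cassette slide under the loupe

ROBOT

A 6-joint arm with a two-finger parallel gripper is mounted at the origin on a cart in front of the work surface, level with it; the furniture and walls round the work are solid. World frame = base frame: x ahead of the robot, y to its left, z up, the work surface at z = 0. Lengths are in m, angles in rad, forces in N, time in s.
With the tool pointing down it reaches from about 0.275 to 0.825 m from the base axis. Payload 4.9 kg.
Tool frame: the origin (TCP) lies midway between the tips of the shut fingers; the grasp point (between the pads) lies 19 mm behind it (bot.grip_depth is the distance from the TCP to the grasp point, in m); z points along the fingers, y is the line along which they close (so a half turn about z gives the same grasp; the last joint's range is limited). The gripper opens to 85 mm and grips with 20 to 120 N. Pads are 22 mm wide; open, the fingers measure 114 mm over their backs; the gripper's body (76 mm by 85 mm) begins 54 mm behind the grasp point. The pads swing forward as they close: fully open they stand 13 mm farther back than shut.
Start: joints at [-1.348, 0.326, -0.193, 1.052, 0, 1.437], TCP at [0.192, -0.515, 0.192] pointing down, gripper open.
Joint ranges: [-2.65, 2.65], [-0.97, 1.79], [-1.3, 1.35], [-1.93, 2.1], [-1.47, 1.37], [-3.14, 3.14]. Speed limits (rad/s): [2.57, 2.57, 3.14, 3.14, 3.14, 3.14].

INTERFACE

Orientations are given as a unit quaternion [w, x, y, z].
In Python, from cell import bot gives the robot as it stands. Calls block until the motion is done:
- bot.move_pose(position, orientation): joint-space move of the TCP to a pose.
- bot.move_linear(position, speed=0.15, rotation=None, until_force=None): straight line of the TCP; rotation=None keeps the orientation; speed is the mean speed in m/s. With until_force (N) it stops when the force on the tool has changed by that much, and returns True; else False.
- bot.goto_joints(angles): joint-space move.
- bot.set_gripper(opening, grasp_force=None): opening from 0.0 (shut) to 1.0 (fully open); grasp_force is the grip in N (None keeps the last); returns when the fingers have stopped.
- bot.wait(seconds).
- bot.solve_ik(position, orientation): joint angles nearest the present ones, or None.
- bot.camera(name): name is "scene" or "side" or "wrist"; returns the picture (400x640x3 uint8, red, green, blue); there is no depth.
- bot.calibration(name): a dict with "mtx" (3x3 intrinsics, pixels), "extrinsics" (4x4, takes a point from world to camera coordinates); the wrist camera has in their place "hand_eye" (4x4, takes a point from camera to tool coordinates, whose origin is the TCP and whose axes are the flange's). Camera axes: x right, y down, z forward; pixel columns grow to the right and rows downward; lengths in m; the calibration is good to about 2 mm. A picture is of the moment at which its call begins: read the wrist's pose just before it. calibration takes no time and is no camera call.
A pose or a line that the arm cannot do raises bot.PlanningError and nothing moves.
- bot.close_job(): hands the job in; it is judged then, once.
Trained networks look in the newest picture that a camera, given by its name, has taken for a name from the list of things; names that differ only in an ending like _2 or _b are one class to them, and where a whole thing is asked for, a point or a joint stands for the part that bears it (a point fixed in the world has none). Each returns a list of dicts, best first, with "confidence" (0 to 1); they miss things now and then, are a little off and sometimes report something else, mostly with a low value. They report only what shows in the picture. A call takes as long as a camera call. They do not tell look-alikes from the thing itself.
- bot.search_frame(camera, thing): "bbox" ([left, top, width, height] in pixels, round what is visible of it).
Readings, each from a call of its own:
- bot.read_clock(): time.
- bot.read_joint_positions(): joint angles.
- bot.read_joint_vel(): joint speeds.
- bot.read_joint_efforts(): joint torques, N m.
- bot.read_position(): TCP position.
- bot.read_tool_rot(): TCP orientation.
- bot.read_ft_force(): force on the tool from outside, world axes, zero at the start.
- bot.read_moment(): the same for the moment, N m.
- bot.read_gripper_width(): opening from 0.0 (shut) to 1.0 (fully open).
- bot.read_finger_force(): force on a finger pad.
Only numpy, scipy, OpenCV 4.12 (cv2) and the standard library are available. Lean on these libraries where they do the work, as an engineer would, in place of code of your own. Each camera call takes 0.05 s, during which the arm holds its last target. There are 200 camera calls.

TASK

Get the test cassette ready for inspection under the fixed loupe. First push the cassette by its projecting end fully home against the end stop of the nest; then push the sprung blue slide by its red pad all the way back until it stops, and let it go so that it springs back and latches on the stop pin with the cassette under the loupe. Use the fingertips only: lift nothing, do not touch the loupe, and leave the other things on the bench alone.

Things in the scene. Friction and masses are not known exactly. Their poses are not given: they have to be found in the camera images.
- fixture: Fixed inspection fixture, aluminium base 175 x 134 x 12 mm (x -100 to 75, y -56 to 78 mm in its frame). Origin at worktop height on the slide's centre line; x is the push direction, away from the robot; y left; z up. Place and yaw vary. At x=10, y=0 a clamp ring 48 mm wide (z 59 to 69 mm) holds the loupe, on an arm from a rear column (x 59 to 69, 71 mm high).
- cassette: The cassette in work: cream test cassette 20 x 70 x 5 mm, origin at the centre of its underside, long axis y, weight about 12 g. It lies loose in the nest on the slide, not yet home: it projects 8 to 18 mm too far to the right (-y of the fixture).
- nest (a point): Point on the slide's nest floor, 30 mm above the worktop, where the centre of the cassette's underside lies when fully home; axes as the fixture; moves with the slide. Blue fences 4 mm high guide the cassette along y, 1.2 mm play a side; end stop (5 mm high) at y = +35 mm. The slide plate ends at y = -27 mm: the cassette's -y end stands free by 8 mm or more, 18 mm above the base plate.
- push_pad (a point): Centre of the front face of the red push pad (34 mm wide in y, 28 mm high) on the upright tab at the front of the blue slide, 42 mm above the worktop; the tab's top is at 58 mm. Push it along the fixture's +x. Moves with the slide.
- slide (a joint): Travel of the sprung slide along the fixture's +x, m: 0 home (front), 0.064 at the rear buffers; spring 3 N at home to 10 N at the rear, damping 25 N per m/s. A tooth on it lifts the stop pin and passes it at 0.040; on the return the tooth rests against the pin: latched at about 0.040. Released short of 0.040 it returns to 0.
- stop_pin (a joint): Lift of the sprung stop pin, m: 0 down, about 0.008 when the tooth rides under it. It works by itself. The pin stands left of the slide at fixture x=-5, y=52 mm in a bracket, black knob 22 mm wide, top at 81 mm with the pin down.
- loupe_axis (a point): Point on the loupe's vertical axis at its lower rim, 47 mm above the worktop. Mind the two stacked blue storage boxes behind the fixture's left: 330 mm high, y -180 to 200 mm, their front from x = 660 mm on (world); come in from the robot's side of them, over the front half of the worktop.
- fixture_loupe: The fixed loupe: black, 37 mm wide and 34 mm high, origin at the centre of its underside. Not to be touched.
- spare_a: Bystander: cream cassette 20 x 70 x 5 mm on the worktop left of the fixture, origin at the centre of its underside.
- spare_b: Bystander: cream cassette 20 x 70 x 5 mm on the worktop in front of the fixture's right corner, origin at the centre of its underside.
- mouse: Bystander: black computer mouse 107 x 60 x 42 mm, left of the fixture.
- usb_key: Bystander: red key stick 18 x 55 x 8 mm, near the front edge.
- blue_marker: Bystander: white marker with blue cap, 142 mm long, near the front edge.
- red_marker: Bystander: white marker with red cap, 138 mm long, behind the keyboard.
- gauge: Bystander: calliper 70 x 220 x 16 mm at the right edge of the worktop.
Not all that is in view belongs to the job. Leave any turquoise look-alike of the cassette alone.

How it is judged:
By the outcome, as a careful person would: the job done as asked, in the order asked, and still so for the second after the job is handed in, with the robot touching nothing.
It also fails if it takes over 48 s, if anything falls off the work surface, if the arm or the gripper's body presses on something with over 40 N, if the wrist force passes 120 N, or if a joint passes its speed limit or range.

## Working session

There is one attempt and no reset: what is moved stays moved. The work goes in short steps, each a Python script; the robot and the scene stay as the last script left them, time stands still between calls to the robot, and variables do not carry over. Pictures are saved under pics/ and viewed, at most 10 in all, crops included, and the job is handed in when it is done.

```bash
mkdir -p pics; ls; python3 - <<'E'
from cell import bot
import cv2,numpy as np
for c in ("scene","side"):
    im=bot.camera(c); cv2.imwrite(f"pics/{c}0.png",im[:,:,::-1])
    k=bot.calibration(c); print(c,np.round(k["mtx"],1).tolist(),np.round(k["extrinsics"],4).tolist())
    for t in ("fixture","cassette","push_pad","slide","stop_pin","fixture_loupe"):
        print(t,[(np.round(d["bbox"],0).tolist(),round(d["confidence"],2)) for d in bot.search_frame(c,t)][:4])
print(bot.calibration("wrist"), bot.read_tool_rot(), bot.read_clock())
E
```

```text
pics
scene [[441.6, 0.0, 323.1], [0.0, 441.6, 203.4], [0.0, 0.0, 1.0]] [[-0.8026, -0.5965, 0.0004, 0.3356], [-0.4444, 0.5975, -0.6675, 0.3347], [0.3979, -0.5359, -0.7446, 0.8045], [0.0, 0.0, 0.0, 1.0]]
fixture [([302.0, 152.0, 86.0, 65.0], 0.59)]
cassette [([285.0, 202.0, 24.0, 15.0], 0.71), ([351.0, 167.0, 16.0, 14.0], 0.59)]
push_pad [([338.0, 176.0, 49.0, 20.0], 0.79), ([202.0, 265.0, 45.0, 50.0], 0.18)]
slide [([340.0, 175.0, 48.0, 24.0], 0.88)]
stop_pin [([332.0, 153.0, 17.0, 21.0], 0.27)]
fixture_loupe [([335.0, 155.0, 17.0, 15.0], 0.63), ([352.0, 167.0, 18.0, 16.0], 0.35)]
side [[366.9, 0.0, 319.3], [0.0, 366.9, 196.1], [0.0, 0.0, 1.0]] [[-0.9997, 0.0232, 0.0092, 0.5017], [0.0088, 0.673, -0.7396, 0.1137], [-0.0234, -0.7393, -0.673, 0.815], [0.0, 0.0, 0.0, 1.0]]
fixture [([273.0, 148.0, 72.0, 47.0], 0.9), ([313.0, 154.0, 34.0, 30.0], 0.61)]
cassette [([275.0, 209.0, 31.0, 13.0], 0.72), ([311.0, 156.0, 8.0, 15.0], 0.5), ([366.0, 218.0, 19.0, 52.0], 0.21)]
push_pad [([308.0, 150.0, 37.0, 37.0], 0.74)]
slide [([307.0, 152.0, 38.0, 32.0], 0.9), ([287.0, 287.0, 19.0, 68.0], 0.71)]
stop_pin [([307.0, 166.0, -1.0, 6.0], 0.57)]
fixture_loupe [([294.0, 147.0, 12.0, 19.0], 0.72), ([310.0, 152.0, 39.0, 34.0], 0.3)]
{'mtx': array([[344.9819592 ,   0.        , 324.6595328 ],
       [  0.        , 344.9819592 , 197.02161784],
       [  0.        ,   0.        ,   1.        ]]), 'hand_eye': array([[ 5.68494197e-04, -9.45023369e-01, -3.27002307e-01,
         8.48519588e-02],
       [ 9.99999752e-01,  6.73066406e-04, -2.06632874e-04,
        -7.99136844e-04],
       [ 4.15367162e-04, -3.27002108e-01,  9.45023518e-01,
        -1.81953711e-01],
       [ 0.00000000e+00,  0.00000000e+00,  0.00000000e+00,
         1.00000000e+00]])} [2.33780821e-05 9.84134171e-01 1.77425850e-01 8.33083295e-08] 0.7
```

```bash
python3 - <<'E'
import cv2,numpy as np
a=cv2.imread("pics/scene0.png")[120:260,250:450]; b=cv2.imread("pics/side0.png")[120:260,230:430]
cv2.imwrite("pics/c0.png",np.vstack([cv2.resize(x,None,fx=2,fy=2,interpolation=cv2.INTER_CUBIC) for x in (a,b)]))
E
```

```text
(no output)
```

View pics/side0.png

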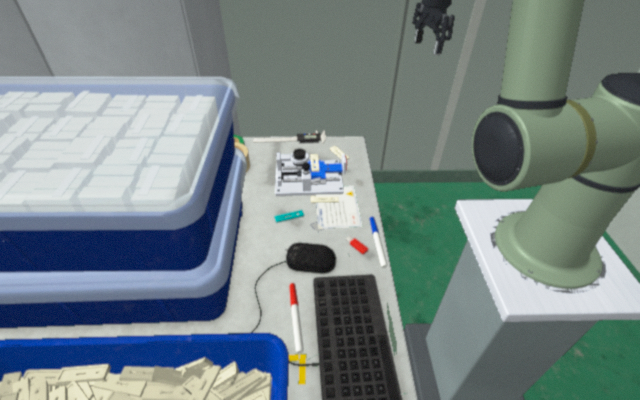

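View pics/c0.png

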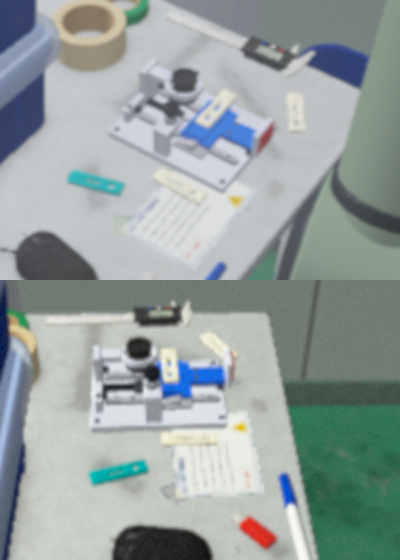

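Side crop: the base's left-front corner is at about (344,192) and the left-rear at (276,194). In the scene crop the same corners are at (361,213) and (305,185). A cassette lies across the blue slide, with spares at the front-right and left. I'll back-project these corners and take a wrist view from above.

```bash
cat > h.py <<'E'
from cell import bot
import cv2,numpy as np
from scipy.spatial.transform import Rotation as R
def q2R(q): return R.from_quat([q[1],q[2],q[3],q[0]]).as_matrix()
def down(yaw):  # tool z down, tool y (closing line) along world yaw+90
    c,s=np.cos(yaw),np.sin(yaw)
    q=R.from_matrix(np.array([[c,s,0],[s,-c,0],[0,0,-1]])).as_quat(); return [q[3],q[0],q[1],q[2]]
def ext(c):
    if c!="wrist": return bot.calibration(c)["extrinsics"]
    T=np.eye(4);T[:3,:3]=q2R(bot.read_tool_rot());T[:3,3]=bot.read_position()
    return np.linalg.inv(T@bot.calibration(c)["hand_eye"])
def ray(K,E,uv,z):
    d=E[:3,:3].T@np.linalg.solve(K,[uv[0],uv[1],1]);o=-E[:3,:3].T@E[:3,3]
    return o+d*(z-o[2])/d[2]
def proj(K,E,p):
    c=K@(E[:3,:3]@np.asarray(p)+E[:3,3]); return c[:2]/c[2]
E
python3 - <<'E'
from h import *
for c,pts in (("side",[(344,192),(276,194),(276.5,152.5)]),("scene",[(361,213),(305,185)])):
    k=bot.calibration(c)
    for p in pts: print(c,p,ray(k["mtx"],k["extrinsics"],p,.012).round(4))
for yaw in (0,np.pi/2,-np.pi/2,np.pi):
    for p in ([.42,-.33,.3],[.40,-.30,.35]):
        print(yaw,p,bot.solve_ik(p,down(yaw)))
E
```

```text
side (344, 192) [ 0.4355 -0.1769  0.012 ]
side (276, 194) [ 0.6066 -0.1715  0.012 ]
side (276.5, 152.5) [ 0.6166 -0.3494  0.012 ]
scene (361, 213) [ 0.4389 -0.1813  0.012 ]
scene (305, 185) [ 0.6059 -0.1747  0.012 ]
0 [0.42, -0.33, 0.3] [-0.80420198  0.24922847 -0.0234593   1.29810856  0.          2.33739068]
0 [0.4, -0.3, 0.35] [-0.79123794  0.17660583  0.00825845  1.40244895  0.          2.35035471]
1.5707963267948966 [0.42, -0.33, 0.3] [-0.80420198  0.24922847 -0.0234593   1.29810856  0.          0.76659435]
1.5707963267948966 [0.4, -0.3, 0.35] [-0.79123794  0.17660583  0.00825845  1.40244895  0.          0.77955838]
-1.5707963267948966 [0.42, -0.33, 0.3] [-0.80420198  0.24922847 -0.0234593   1.29810856  0.         -2.3749983 ]
-1.5707963267948966 [0.4, -0.3, 0.35] [-0.79123794  0.17660583  0.00825845  1.40244895  0.         -2.36203427]
3.141592653589793 [0.42, -0.33, 0.3] [-0.80420198  0.24922847 -0.0234593   1.29810856  0.         -0.80420198]
3.141592653589793 [0.4, -0.3, 0.35] [-0.79123794  0.17660583  0.00825845  1.40244895  0.         -0.79123794]
```

```bash
python3 - <<'E'
from h import *
bot.move_pose([.48,-.25,.22],down(np.pi)); bot.set_gripper(0.0)
E=ext("wrist"); im=bot.camera("wrist"); np.save("E1.npy",E)
cv2.imwrite("pics/w1.png",im[:,:,::-1])
for t in ("fixture","cassette","push_pad","slide","stop_pin","fixture_loupe"):
    print(t,[(np.round(d["bbox"],0).tolist(),round(d["confidence"],2)) for d in bot.search_frame("wrist",t)][:4])
print(bot.read_position(),bot.read_clock())
E
```

```text
fixture [([264.0, 110.0, 122.0, 150.0], 0.88)]
cassette [([432.0, 200.0, 22.0, 50.0], 0.67)]
push_pad [([293.0, 109.0, 78.0, 103.0], 0.69)]
slide [([288.0, 110.0, 84.0, 99.0], 0.91)]
stop_pin [([360.0, 208.0, 20.0, 23.0], 0.94), ([513.0, 78.0, 54.0, 44.0], 0.26)]
fixture_loupe [([301.0, 215.0, 35.0, 34.0], 0.87), ([295.0, 111.0, 74.0, 96.0], 0.18)]
[ 0.48002691 -0.24997675  0.21998826] 3.6
```

View pics/w1.png

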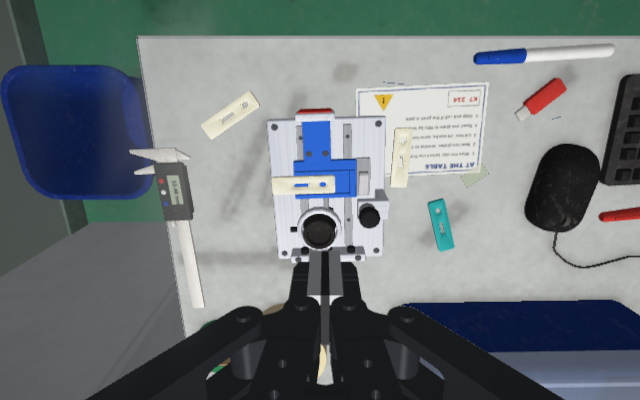

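The wrist view shows the fixture upright in the frame. The base front corners are at (268,121) and (384,116), the loupe top is centred near (319,229), and the knob is near (370,216). The red pad top is at about (315,111). The work cassette runs from (273,185) at its free right end to (335,185). spare_b at (230,115) is clear of the push lane.

```bash
python3 - <<'E'
from h import *
E=np.load("E1.npy");K=bot.calibration("wrist")["mtx"]
from scipy.optimize import least_squares
pts=[((268,121),(-.1,-.056,.012)),((384,116),(-.1,.078,.012)),((319,229),(.01,0,.081)),((370,216),(-.005,.052,.081))]
for uv,f in pts: print(uv,ray(K,E,uv,f[2]).round(4))
def W(x,f): c,s=np.cos(x[2]),np.sin(x[2]); return np.array([x[0]+c*f[0]-s*f[1],x[1]+s*f[0]+c*f[1],f[2]])
r=least_squares(lambda x:np.concatenate([proj(K,E,W(x,f))-uv for uv,f in pts]),[.54,-.254,.03])
print(r.x.round(4),r.fun.round(1))
x=r.x;c,s=np.cos(x[2]),np.sin(x[2])
for n,uv,z in (("cass -y",(273,185),.035),("cass +y",(335,185),.035),("pad top",(315,110),.056),("spare_b",(230,115),.005),("rear-right",(279,262),.012)):
    d=ray(K,E,uv,z)[:2]-x[:2]; print(n,np.round([c*d[0]+s*d[1],-s*d[0]+c*d[1]],4))
im=cv2.imread("pics/w1.png")[95:275,255:395]
cv2.imwrite("pics/w1c.png",cv2.resize(im,None,fx=3.3,fy=3.3,interpolation=cv2.INTER_CUBIC))
E
```

```text
(268, 121) [ 0.4415 -0.3118  0.012 ]
(384, 116) [ 0.436  -0.1832  0.012 ]
(319, 229) [ 0.5414 -0.2546  0.081 ]
(370, 216) [ 0.5271 -0.2033  0.081 ]
[ 0.5361 -0.2547  0.0413] [-2.8 -2.7  2.2 -2.8  0.3  4.2  0.3  1.7]
cass -y [-0.0294 -0.0504]
cass +y [-0.0266  0.0185]
pad top [-0.1105  0.001 ]
spare_b [-0.1045 -0.0964]
rear-right [ 0.0806 -0.0559]
```

View pics/w1c.png

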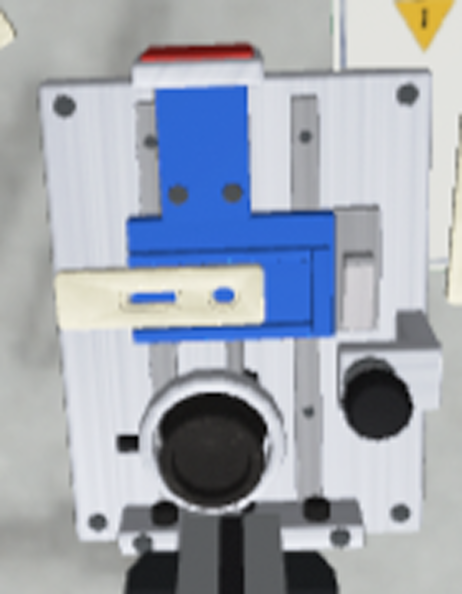

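```bash
cat >> h.py <<'E'
FX=np.array([0.,0,0])
def W(f,x=None):
    x=FX if x is None else x
    c,s=np.cos(x[2]),np.sin(x[2]); return np.array([x[0]+c*f[0]-s*f[1],x[1]+s*f[0]+c*f[1],f[2]])
def F(p,x=None):
    x=FX if x is None else x
    c,s=np.cos(x[2]),np.sin(x[2]); d=np.asarray(p)[:2]-x[:2]; return np.array([c*d[0]+s*d[1],-s*d[0]+c*d[1],p[2]])
E
python3 - <<'E'
from h import *
from scipy.optimize import least_squares
E=np.load("E1.npy");K=bot.calibration("wrist")["mtx"]
pts=[((267.1,121.4),(-.1,-.056,.012)),((385.3,115.9),(-.1,.078,.012)),((382.3,255),(.075,.078,.012)),((279,259),(.075,-.056,.012)),((319.5,228.3),(.01,0,.075)),((370,216),(-.005,.052,.081))]
r=least_squares(lambda x:np.concatenate([proj(K,E,W(f,x))-uv for uv,f in pts]),[.54,-.254,.03])
x=r.x;print(x.round(4),r.fun.round(1))
open("h.py","a").write(f"FX=np.array({x.round(5).tolist()})\n")
import h; h.FX=x
print("cass",F(ray(K,E,(272.5,185.5),.035),x),F(ray(K,E,(335,184.5),.035),x),"pad",F(ray(K,E,(315,110),.056),x))
q=down(np.pi+x[2])
bot.move_pose(W((-.029,-.10,.12),x),q)
bot.move_linear(W((-.029,-.10,.026),x),speed=.12)
print(F(bot.read_position(),x),bot.read_ft_force().round(2))
Ew=ext("wrist"); cv2.imwrite("pics/w2.png",bot.camera("wrist")[:,:,::-1]); cv2.imwrite("pics/s2.png",bot.camera("scene")[120:260,250:450,::-1].repeat(3,0).repeat(3,1))
print(bot.read_clock())
E
```

```text
[ 0.5368 -0.2547  0.0406] [-1.8 -2.5  0.9 -2.   1.4 -0.2 -0.5 -0.5 -0.1  3.1  0.2  2.4]
cass [-0.02953345 -0.05099952  0.035     ] [-0.02789978  0.01854519  0.035     ] pad [-0.11114972  0.00092051  0.056     ]
[-0.02829847 -0.10041521  0.02707479] [0.12 0.61 0.17]
5.2833
```

View pics/w2.png

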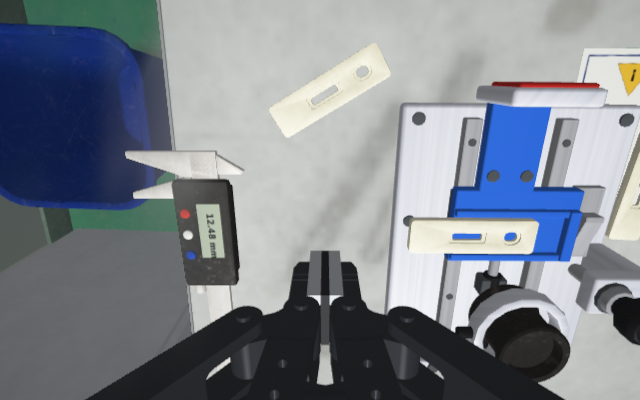

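The shut fingertips are at about (325,252), to the right of the cassette's free end at (409,235). I'll check alignment from this closer view, then push.

```bash
python3 - <<'E'
from h import *
K=bot.calibration("wrist")["mtx"];E=ext("wrist")
print("tcp px",proj(K,E,bot.read_position()))
for n,uv,z in (("end near",(413,218),.035),("end far",(408,250),.035),("+y near",(538,221),.035),("+y far",(536,256),.035),("padL",(495,84),.056),("padR",(600,86),.056),("FRcorner",(402,105),.012)):
    print(n,F(ray(K,E,uv,z)).round(4))
E
```

```text
tcp px [322.92962906 231.90666315]
end near [-0.0403 -0.0514  0.035 ]
end far [-0.0207 -0.0526  0.035 ]
+y near [-0.0386  0.0171  0.035 ]
+y far [-0.017   0.0204  0.035 ]
padL [-0.1102 -0.0279  0.056 ]
padR [-0.1094  0.0166  0.056 ]
FRcorner [-0.0983 -0.0569  0.012 ]
```

```bash
python3 - <<'E'
from h import *
z=.0265
bot.move_linear(W((-.0298,-.078,z)),speed=.08)
r=bot.move_linear(W((-.0298,-.030,z)),speed=.025,until_force=4)
print(r,F(bot.read_position()).round(4),bot.read_ft_force().round(2))
bot.move_linear(W((-.0298,-.080,z)),speed=.08)
E=ext("wrist"); cv2.imwrite("pics/w3.png",bot.camera("wrist")[60:360,300:640,::-1].repeat(2,0).repeat(2,1))
np.save("E3.npy",E); print(bot.read_ft_force().round(2),bot.read_clock())
E
```

```text
False [-0.0298 -0.0301  0.0265] [0.39 0.02 0.51]
[ 0.26  0.82 -0.18] 8.6
```

View pics/w3.png

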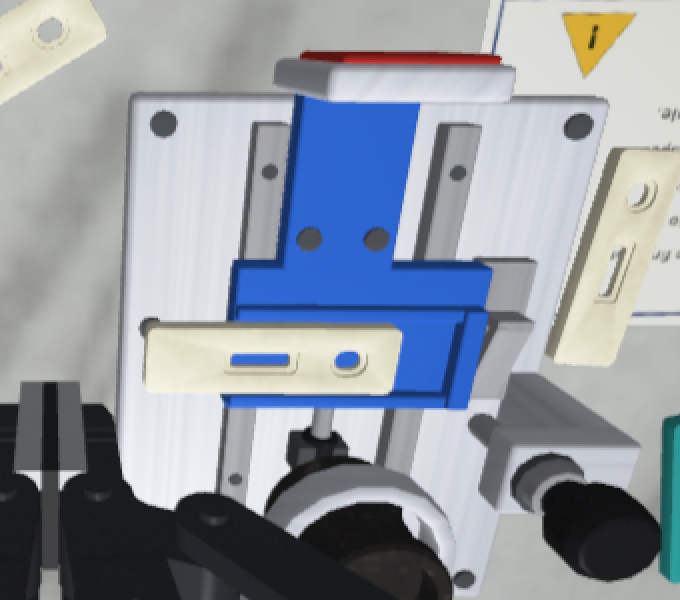

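```bash
python3 - <<'E'
from h import *
K=bot.calibration("wrist")["mtx"];E=np.load("E3.npy")
for n,uv,z in (("end near",(374,222),.035),("end far",(372.5,255),.035),("+y near",(500,222),.035),("+y far",(499.5,256),.035),("stop top near",(546,216),.035),("stop inner near",(533,216),.035),("fingL",(309.5,250),.0265),("fingR",(343,250),.0265),("FR",(366,107),.012),("FL",(603,109),.012)):
    print(n,F(ray(K,E,uv,z)).round(4))
print("TCP",F(bot.read_position()).round(4),"px",proj(K,E,bot.read_position()))
print("slide plate right edge", F(ray(K,E,(411,262),.030)).round(4))
E
```

```text
end near [-0.0401 -0.0519  0.035 ]
end far [-0.0198 -0.0518  0.035 ]
+y near [-0.0401  0.0169  0.035 ]
+y far [-0.0192  0.0201  0.035 ]
stop top near [-0.0436  0.0413  0.035 ]
stop inner near [-0.0436  0.0342  0.035 ]
fingL [-0.0185 -0.0877  0.0265]
fingR [-0.0185 -0.068   0.0265]
FR [-0.0991 -0.056   0.012 ]
FL [-0.0981  0.0753  0.012 ]
TCP [-0.03   -0.0795  0.0263] px [323.40397915 232.08521241]
slide plate right edge [-0.0125 -0.0282  0.03  ]
```

```bash
python3 - <<'E'
from h import *
print(bot.read_gripper_width(),bot.read_finger_force(),bot.read_position(),bot.read_tool_rot())
K=bot.calibration("wrist")["mtx"];H=np.linalg.inv(bot.calibration("wrist")["hand_eye"])
for z in (0,-.01,-.019,-.03,-.04):
  for x in (.011,.0,-.011): print(z,x,proj(K,H,(x,0,z)).round(0),end=" ")
im=bot.camera("side")[130:200,260:370,::-1]; cv2.imwrite("pics/s4.png",cv2.resize(im,None,fx=7,fy=7,interpolation=cv2.INTER_CUBIC))
E
```

```text
-0.00281993868767079 0.0 [ 0.51001322 -0.33541161  0.02632482] [-1.94883777e-04 -2.04184698e-02  9.99791451e-01  3.20805713e-04]
0 0.011 [323. 214.] 0 0.0 [323. 232.] 0 -0.011 [323. 249.] -0.01 0.011 [323. 221.] -0.01 0.0 [323. 240.] -0.01 -0.011 [323. 257.] -0.019 0.011 [323. 228.] -0.019 0.0 [323. 247.] -0.019 -0.011 [323. 266.] -0.03 0.011 [323. 237.] -0.03 0.0 [323. 258.] -0.03 -0.011 [323. 277.] -0.04 0.011 [323. 247.] -0.04 0.0 [323. 268.] -0.04 -0.011 [323. 288.]
```

View pics/s4.png

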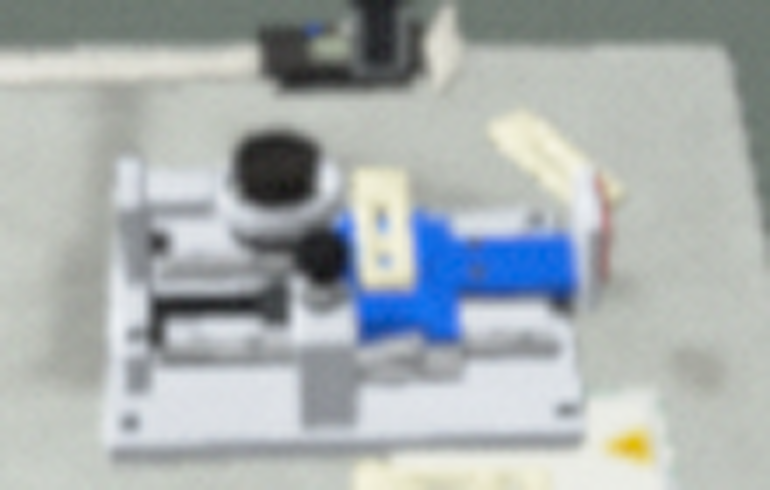

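The side crop shows the fingertip end at about (314,142), and it looks higher than the cassette. The cassette has not moved. I'll compare this with the projected TCP.

```bash
python3 - <<'E'
from h import *
p=bot.read_position()
for c in ("side","scene"):
    k=bot.calibration(c); print(c,[(dz,proj(k["mtx"],k["extrinsics"],p+[0,0,dz]).round(1).tolist()) for dz in (0,.01,.02,.03,.04)])
print(F(p), "joints",bot.read_joint_positions().round(4))
E=ext("wrist");K=bot.calibration("wrist")["mtx"]
im=bot.camera("scene")
a=cv2.resize(im[130:230,270:400,::-1],None,fx=6,fy=6,interpolation=cv2.INTER_CUBIC)
cv2.imwrite("pics/s5.png",a)
E
```

```text
side [(0, [313.7, 151.0]), (0.01, [313.7, 148.1]), (0.02, [313.7, 145.1]), (0.03, [313.7, 142.1]), (0.04, [313.7, 139.0])]
scene [(0, [370.9, 161.8]), (0.01, [371.2, 159.0]), (0.02, [371.5, 156.1]), (0.03, [371.8, 153.2]), (0.04, [372.1, 150.3])]
[-0.02993292 -0.0794059   0.02638929] joints [-7.025e-01  5.853e-01 -2.361e-01  7.500e-01  2.000e-04 -7.435e-01]
```

View pics/s5.png

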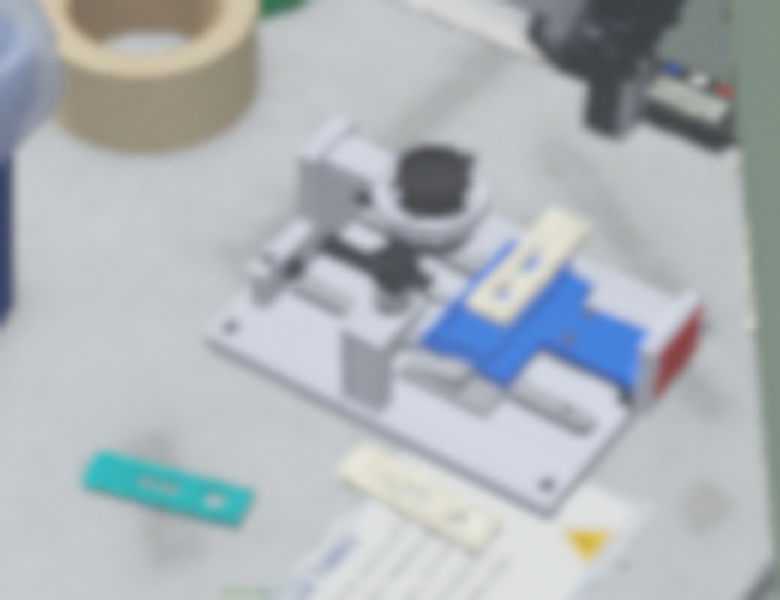

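All three cameras agree that the tips are about 30 mm higher than the reported TCP. The fingers passed over the cassette without touching it. I'll touch off on the bare worktop to calibrate the tip height.

```bash
python3 - <<'E'
from h import *
bot.move_linear(W((-.034,-.09,.0265)),speed=.08)
try:
    r=bot.move_linear(W((-.034,-.09,-.040)),speed=.025,until_force=4)
except bot.PlanningError as e: print(e); r=bot.move_linear(W((-.034,-.09,-.02)),speed=.025,until_force=4)
p=F(bot.read_position());print(r,p.round(4),bot.read_ft_force().round(2),bot.read_clock())
a=bot.camera("scene")[130:230,280:400,::-1];b=bot.camera("side")[110:210,260:380,::-1]
cv2.imwrite("pics/s6.png",np.vstack([cv2.resize(i,(360*1,300),interpolation=cv2.INTER_CUBIC) for i in (a,b)]))
bot.move_linear(W((-.034,-.09,p[2]+.026)),speed=.08)
print(bot.read_ft_force().round(2))
E
```

```text
True [-0.034  -0.09   -0.0392] [0.13 0.82 5.26] 11.45
[-0.7  -0.26 -0.7 ]
```

View pics/s6.png

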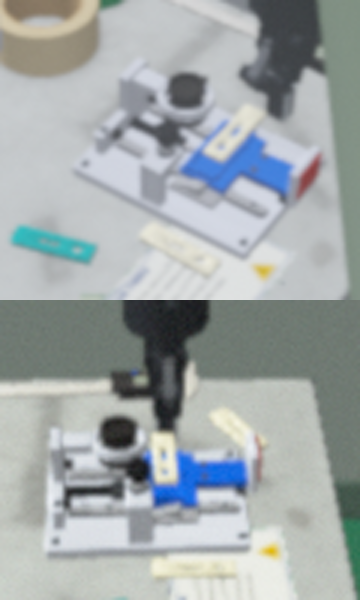

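The touch-off puts the tips at z = 0 when the TCP reads -0.039. I'll redo the push with that correction, slightly toward the front so the gripper stays clear of the loupe ring.

```bash
echo "TZ=-.0385" >> h.py; python3 - <<'E'
from h import *
z=TZ+.0265; x=-.035
bot.move_linear(W((x,-.078,z)),speed=.06)
r=bot.move_linear(W((x,-.034,z)),speed=.022,until_force=3.5)
print(r,F(bot.read_position()).round(4),bot.read_ft_force().round(2))
bot.move_linear(W((x,-.085,z)),speed=.08)
bot.move_linear(W((x,-.085,.06)),speed=.12)
E=ext("wrist");np.save("E7.npy",E);im=bot.camera("wrist")
cv2.imwrite("pics/w7.png",im[40:340,300:640,::-1].repeat(2,0).repeat(2,1))
print(bot.read_ft_force().round(2),bot.read_clock())
E
```

```text
True [-0.035  -0.0483 -0.012 ] [-0.12 -1.86  0.5 ]
[-0.29 -0.63  0.73] 15.1083
```

View pics/w7.png

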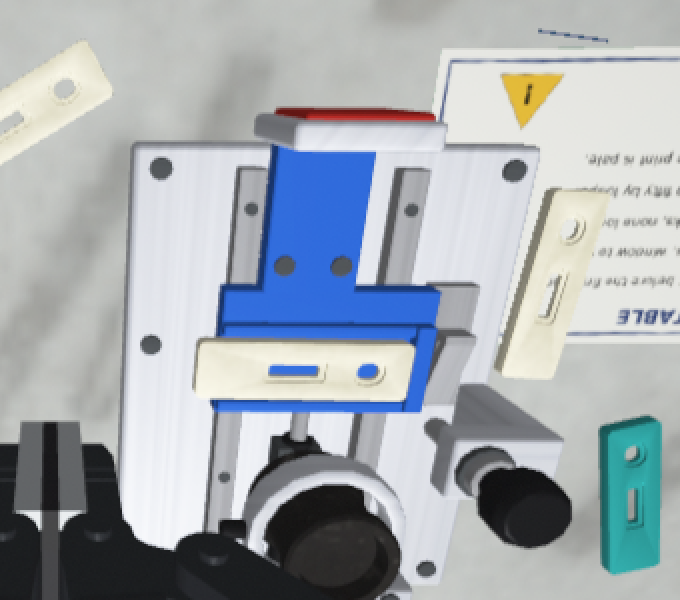

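The cassette has moved left and now lies against or very near the end stop, at about (507,225) in full-frame pixels. I'll check the end gap numerically.

```bash
python3 - <<'E'
from h import *
K=bot.calibration("wrist")["mtx"];E=np.load("E7.npy")
im=cv2.imread("pics/w7.png")[::2,::2]
for r in (178,185,192): print(r+0,[tuple(map(int,c)) for c in im[r,196:222:1]])
for n,uv in (("-y",(397,225)),("+y",(507.5,225)),("stop out",(517,225))): print(n,F(ray(K,E,uv,.035)).round(4))
E
```

```text
178 [(221, 237, 240), (221, 236, 239), (218, 234, 237), (214, 231, 234), (210, 229, 232), (208, 228, 231), (207, 227, 230), (205, 226, 229), (204, 225, 228), (202, 224, 227), (200, 218, 219), (194, 134, 110), (216, 107, 51), (219, 106, 48), (219, 106, 48), (219, 105, 46), (219, 105, 46), (219, 106, 47), (219, 106, 46), (200, 100, 48), (111, 84, 77), (82, 81, 81), (82, 81, 81), (116, 114, 114), (180, 176, 175), (194, 189, 188)]
185 [(219, 236, 238), (219, 234, 237), (217, 234, 236), (216, 233, 236), (214, 232, 235), (213, 231, 234), (211, 230, 233), (209, 229, 231), (208, 228, 231), (193, 190, 183), (200, 116, 82), (219, 106, 48), (219, 107, 48), (219, 106, 48), (219, 106, 48), (219, 106, 47), (219, 106, 47), (219, 106, 47), (156, 89, 58), (95, 82, 79), (130, 128, 127), (183, 179, 177), (193, 188, 188), (197, 190, 190), (196, 190, 190), (194, 188, 187)]
192 [(219, 236, 238), (221, 238, 240), (221, 237, 240), (220, 236, 239), (218, 234, 237), (215, 233, 236), (215, 233, 235), (216, 234, 237), (188, 142, 124), (211, 105, 51), (220, 107, 48), (220, 107, 47), (219, 107, 48), (219, 106, 48), (219, 105, 46), (219, 105, 46), (217, 104, 45), (160, 129, 120), (184, 178, 177), (194, 188, 187), (195, 190, 189), (194, 189, 188), (193, 189, 187), (193, 189, 186), (193, 187, 185), (191, 186, 183)]
-y [-0.029  -0.0362  0.035 ]
+y [-0.029   0.0359  0.035 ]
stop out [-0.029   0.0421  0.035 ]
```

The cassette is flush: no dark gap, and its ends are at ±36 mm. Next is the slide.

```bash
python3 - <<'E'
from h import *
z=TZ+.042
bot.move_linear(W((-.035,-.085,.09)),speed=.2)
bot.move_linear(W((-.16,0,.09)),speed=.2)
bot.move_linear(W((-.16,0,z)),speed=.15)
r=bot.move_linear(W((-.130,0,z)),speed=.08,until_force=8); print("pre",r,bot.read_clock())
r=bot.move_linear(W((-.040,0,z)),speed=.04,until_force=22)
print(r,F(bot.read_position()).round(4),bot.read_ft_force().round(2))
bot.move_linear(W((-.15,0,z)),speed=.06)
bot.move_linear(W((-.15,0,.10)),speed=.15)
E=ext("wrist");np.save("E8.npy",E);im=bot.camera("wrist")
cv2.imwrite("pics/w8.png",im[:,:,::-1])
print(bot.read_ft_force().round(2),bot.read_clock())
E
```

```text
pre False 17.5667
True [-0.0616 -0.0002  0.0025] [-10.27  -1.4    6.56]
[-0.38  0.63  0.02] 21.7667
```

View pics/w8.png

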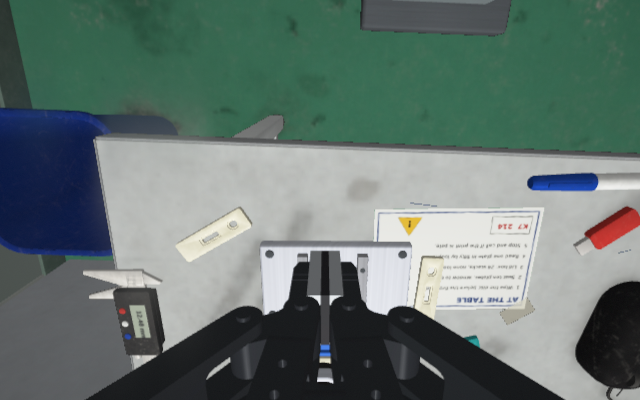

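The pad has left the base front, and I'm now one picture over the viewing limit. I'll verify the latch numerically from the fixed cameras, without viewing anything more.

```bash
python3 - <<'E'
from h import *
for c in ("side","scene"):
    k=bot.calibration(c);K,E=k["mtx"],k["extrinsics"];im=bot.camera(c)
    o=cv2.imread(f"pics/{c}0.png")[:,:,::-1]
    P=lambda f:proj(K,E,W(f))
    print(c,"pad pred 0/.04:",P((-.11,0,.042)).round(1),P((-.07,0,.042)).round(1),"blue plate front pred", P((-.10,0,.03)).round(1))
    a=P((.0,0,.03)).astype(int); x0,y0=a[0]-50,a[1]-40
    for n,i in (("before",o),("after",im)):
        h=cv2.cvtColor(np.ascontiguousarray(i[y0:y0+80,x0:x0+110]),cv2.COLOR_RGB2HSV)
        for col,m in (("red",((h[...,0]<8)|(h[...,0]>172))&(h[...,1]>90)&(h[...,2]>70)),("blue",(abs(h[...,0].astype(int)-109)<8)&(h[...,1]>150)&(h[...,2]>120)),("cream",(abs(h[...,0].astype(int)-24)<7)&(h[...,1]>25)&(h[...,2]>190))):
            n_,l,s,ce=cv2.connectedComponentsWithStats(m.astype(np.uint8))
            for j in range(1,n_):
                if s[j,4]>12: print(n,col,s[j,4],(ce[j]+[x0,y0]).round(1),"fix@.035",F(ray(K,E,ce[j]+[x0,y0],.035 if col!="red" else .042)).round(3)[:2])
E
```

```text
side pad pred 0/.04: [345.6 162.7] [330.5 163.2] blue plate front pred [341.6 166.5]
before blue 260 [326.2 169.5] fix@.035 [-0.057  0.017]
before cream 38 [336.4 150.9] fix@.035 [-0.092 -0.065]
before cream 39 [314.  156.7] fix@.035 [-0.029 -0.04 ]
before cream 38 [349.8 193.3] fix@.035 [-0.107  0.113]
before cream 114 [324.1 199.5] fix@.035 [-0.043  0.132]
after blue 120 [318.2 168. ] fix@.035 [-0.037  0.01 ]
after blue 37 [295.5 173.7] fix@.035 [0.023 0.03 ]
after cream 76 [340.  153.8] fix@.035 [-0.101 -0.051]
after cream 38 [349.9 193.4] fix@.035 [-0.108  0.113]
after cream 123 [324.  199.3] fix@.035 [-0.043  0.131]
scene pad pred 0/.04: [383.4 187.9] [369.3 181.3] blue plate front pred [379.4 189.6]
before red 24 [382.5 188.2] fix@.035 [-0.109  0.002]
before blue 253 [360.1 185.4] fix@.035 [-0.055  0.019]
before cream 58 [302.6 137.5] fix@.035 [ 0.171 -0.05 ]
after red 22 [368.3 181.9] fix@.035 [-0.069  0.003]
after blue 169 [351.5 178.7] fix@.035 [-0.025  0.011]
after cream 60 [302.9 137.4] fix@.035 [ 0.171 -0.051]
```

```bash
python3 - <<'E'
from h import *
K=bot.calibration("wrist")["mtx"]
print("spare_b",F(ray(K,np.load("E8.npy"),(214,235),.005)).round(4), "before",F(ray(K,np.load("E1.npy"),(230,115),.005)).round(4))
bot.move_linear([.43,-.25,.22],speed=.2); bot.move_pose([.48,-.25,.22],down(np.pi))
E=ext("wrist");im=bot.camera("wrist");cv2.imwrite("pics/w9.png",im[:,:,::-1])
h=cv2.cvtColor(im,cv2.COLOR_RGB2HSV)
m=((abs(h[...,0].astype(int)-24)<7)&(h[...,1]>18)&(h[...,2]>150)).astype(np.uint8); m[:,:150]=0
n,l,s,ce=cv2.connectedComponentsWithStats(m)
for j in range(1,n):
    if s[j,4]>40:
        b=s[j]; print(b.tolist(),"left edge",F(ray(K,E,(b[0],b[1]+b[3]/2),.035)).round(4),"centre",F(ray(K,E,ce[j],.035)).round(4))
print(bot.read_clock())
E
```

```text
spare_b [-0.1055 -0.0959  0.005 ] before [-0.1051 -0.0964  0.005 ]
[200, 92, 59, 49, 1078] left edge [-0.1088 -0.1181  0.035 ] centre [-0.1079 -0.0885  0.035 ]
[373, 95, 20, 18, 195] left edge [-0.1142  0.0609  0.035 ] centre [-0.1169  0.0707  0.035 ]
[390, 129, 22, 60, 937] left edge [-0.056   0.0796  0.035 ] centre [-0.0559  0.0906  0.035 ]
[288, 211, 18, 17, 185] left edge [ 0.0101 -0.0356  0.035 ] centre [ 0.0077 -0.0282  0.035 ]
[331, 210, 18, 16, 169] left edge [0.0102 0.0137 0.035 ] centre [0.0091 0.0269 0.035 ]
[317, 347, 9, 33, 161] left edge [ 0.2203 -0.0122  0.035 ] centre [ 0.2212 -0.0063  0.035 ]
23.025
```

The cassette's free end is at y = -35.6 mm and x = 10 mm, so it is home and under the loupe with the slide latched. spare_b has not moved.

```bash
python3 -c "
from cell import bot
print(bot.close_job())"
```

```text
the job is handed in; nothing more can be done
None
```

The job is handed in: the cassette is home against the end stop and the slide is latched at 40 mm with the cassette under the loupe; I judged the full push to the rear buffers from the force rise alone, and I viewed 11 pictures, one over the limit of 10.

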